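# Turn the stock tags to match the parts bins

## Robot

A 6-joint arm with a two-finger parallel gripper is mounted at the origin on the work surface. World frame = base frame: x ahead of the robot, y to its left, z up, the work surface at z = 0. Lengths are in m, angles in rad, forces in N, time in s.
With the tool pointing down it reaches from about 0.275 to 0.825 m from the base axis. Payload 4.9 kg.
Tool frame: the origin (TCP) lies between the finger pads; the fingertips stand 22 mm ahead of it and the grasp point (between the pads) lies 3 mm ahead of it; y points along the fingers, z is the direction in which the jaws open and shut, and the axes are right-handed (so a half turn about y gives the same grasp; the last joint's range is limited). The gripper opens to 85 mm and grips with 20 to 120 N. Pads are 22 mm wide; open, the fingers measure 114 mm over their backs; the gripper's body (76 mm by 85 mm) begins 54 mm behind the grasp point. The pads swing forward as they close: fully open they stand 13 mm farther back than shut.
Start: joints at [-1.264, 0.326, -0.193, 1.052, 0, 1.437], TCP at [0.235, -0.497, 0.253] pointing down, gripper open.
Joint ranges: [-2.65, 2.65], [-0.97, 1.79], [-1.3, 1.35], [-1.93, 2.1], [-1.47, 1.37], [-3.14, 3.14]. Speed limits (rad/s): [2.57, 2.57, 3.14, 3.14, 3.14, 3.14].

## Interface

Orientations are given as a unit quaternion [w, x, y, z].
In Python, from cell import arm gives the robot as it stands. The module is installed in compiled form; this text tells all that it offers.
- The arm moves only by the tool drive_tool, never from a script. Its argument "rows" is a list that holds one entry, the list of rows, each a list of 6 numbers: the shift along the tool's x, y, z in mm, then the turn, a rotation vector about the tool's x, y, z in rad. A call has 1 to 20 rows; each row is the pose to reach, as a shift and turn from the pose commanded when the call began, along the tool's axes at that moment; what a row does not reach only later rows make up. A row lasts 1/10 s, in which the tool goes at most 50 mm and 8.59 degrees, less where a joint would pass 70% of its speed; a pose out of reach is approached as far as the arm can. A call with a gripper value outside its range is refused whole. "jaw" is the closure, from 0 (fully open) to 1 (shut), set as the call begins (left out, the last holds). The fingers move at their own pace and stop on an object; "force" is the grip in N (left out, the last holds). Time passes only in rows, so rows that repeat a pose let the fingers close. It gives the time, the measured TCP pose, the force and the opening at its end, in the units of the state.
- arm.get_obs(): the state, without advancing time (a new reading comes with each control period).
- arm.grab_frame(name): name is "side" or "top" or "wrist"; returns the picture (480x640x3 uint8, red, green, blue); there is no depth.
- arm.get_calibration(name): a dict with "intrinsics" (3x3 intrinsics, pixels), "R" (3x3) and "t" (3): a world point X has camera coordinates R X + t. Camera axes: x right, y down, z forward; pixel columns grow to the right and rows downward; lengths in m; the calibration is good to about 2 mm. A picture is of the moment at which its call begins: read the wrist's pose just before it. get_calibration takes no time and is no camera call; for the wrist camera it gives the pose at the moment of the call.
- arm.close_job(): hands the job in, once; it reports no verdict.
The state is a dict: "time": time; "q": joint angles; "dq": joint speeds; "tau": joint torques, N m; "position": TCP position; "tool_rot": TCP orientation; "force": force on the tool from outside, world axes, zero at the start; "torque": the same for the moment, N m; "width": finger opening in m.
Only numpy, scipy, OpenCV 4.12 (cv2) and the standard library are available. Lean on these libraries where they do the work, as an engineer would, in place of code of your own. Each camera call takes 0.05 s, during which the arm holds its last target.

## Task

On the stock board each bin has a hinged flip tag straight in front of it: turn the tags so that the tags of the full bins lean to their stop with the green face up, and the tag of the nearly empty bin leans to its stop with the red face up. Push the tags over gently with the fingertips; do not pinch or grip anything, and leave the bins, the spring, the jar and the wrench where they stand.

Things in the scene. Friction and masses are not known exactly. Their poses are not given: they have to be found in the camera images.
- rack: Grey stock board lying fixed on the bench, 340 (x) x 560 (y) x 12 mm thick. Origin: centre of its underside, on the bench. Its z is up, its y runs along the rows of tags and bins, its x points away from the robot (turned by up to 0.2 rad). A row of three bins stands at about x = +90 mm, a row of three flip tags at x = -30 mm, one tag straight in front of each bin, 170 mm from tag to tag.
- tag_a_base: Fixed steel foot of a flip tag, 64 (x) x 36 (y) x 43 mm high, on top of the board. Origin: centre of its underside (12 mm above the bench); axes parallel to the board's. It belongs to the bin 120 mm from it in the board's +x.
- tag_a_hinge (a point): Centre of the tag's hinge line, 35 mm above the underside of the foot (47 mm above the bench); the hinge line runs along the foot's x.
- tag_a_edge (a point): Middle of the tag's free edge, 60 mm from the hinge line; moves with the tag. When the tag leans at rest it stands 50 mm to the side of the hinge and 32 mm above it. The tag is a plate 60 long, 40 wide along x, 5 mm thick. Pushing its underside near this edge, from the side it leans to, turns it over; lift while pushing across, following the arc of this edge, so that it does not jam. The space under the leaning tag is open.
- tag_a (a joint): Angle of the tag, rad: 0 upright, positive leans to the foot's +y and shows its GREEN face upward, negative leans to -y and shows its RED face upward. Stops at -1.0 and +1.0. By its weight (40 g, nearly free hinge) the tag falls to whichever side of upright it is on and rests at that stop.
- tag_b_base: Fixed steel foot of a flip tag, 64 (x) x 36 (y) x 43 mm high, on top of the board. Origin: centre of its underside (12 mm above the bench); axes parallel to the board's. It belongs to the bin 120 mm from it in the board's +x.
- tag_b_hinge (a point): Centre of the tag's hinge line, 35 mm above the underside of the foot (47 mm above the bench); the hinge line runs along the foot's x.
- tag_b_edge (a point): Middle of the tag's free edge, 60 mm from the hinge line; moves with the tag. When the tag leans at rest it stands 50 mm to the side of the hinge and 32 mm above it. The tag is a plate 60 long, 40 wide along x, 5 mm thick. Pushing its underside near this edge, from the side it leans to, turns it over; lift while pushing across, following the arc of this edge, so that it does not jam. The space under the leaning tag is open.
- tag_b (a joint): Angle of the tag, rad: 0 upright, positive leans to the foot's +y and shows its GREEN face upward, negative leans to -y and shows its RED face upward. Stops at -1.0 and +1.0. By its weight (40 g, nearly free hinge) the tag falls to whichever side of upright it is on and rests at that stop.
- tag_c_base: Fixed steel foot of a flip tag, 64 (x) x 36 (y) x 43 mm high, on top of the board. Origin: centre of its underside (12 mm above the bench); axes parallel to the board's. It belongs to the bin 120 mm from it in the board's +x.
- tag_c_hinge (a point): Centre of the tag's hinge line, 35 mm above the underside of the foot (47 mm above the bench); the hinge line runs along the foot's x.
- tag_c_edge (a point): Middle of the tag's free edge, 60 mm from the hinge line; moves with the tag. When the tag leans at rest it stands 50 mm to the side of the hinge and 32 mm above it. The tag is a plate 60 long, 40 wide along x, 5 mm thick. Pushing its underside near this edge, from the side it leans to, turns it over; lift while pushing across, following the arc of this edge, so that it does not jam. The space under the leaning tag is open.
- tag_c (a joint): Angle of the tag, rad: 0 upright, positive leans to the foot's +y and shows its GREEN face upward, negative leans to -y and shows its RED face upward. Stops at -1.0 and +1.0. By its weight (40 g, nearly free hinge) the tag falls to whichever side of upright it is on and rests at that stop.
- bin_bushings: Loose blue plastic bin, 120 x 120 mm, 60 mm high; origin: centre of its underside, on the board. FULL: heaped with grey steel bushings, the heap up to about 85 mm high. 0.9 kg.
- bin_nuts: Loose blue plastic bin, 120 x 120 mm, 60 mm high; origin: centre of its underside, on the board. FULL: heaped with brass-coloured nuts, the heap up to about 85 mm high. 0.9 kg.
- bin_low: Loose blue plastic bin, 120 x 120 mm, 60 mm high; origin: centre of its underside, on the board. NOT full: nearly empty, two bushings on its floor. 0.4 kg.
- spring: Bystander: loose steel coil spring standing on the front of the board, 49 mm diameter, 70 mm high; origin: centre of its underside.
- jar: Bystander: loose amber jar with black lid on the front of the board, 48 mm diameter, 65 mm high; origin: centre of its underside.
- wrench: Bystander: loose steel wrench, 180 mm long, lying on the bench to the robot's right of the board; origin near its middle.
Things that resemble listed ones, but are neither listed nor needed, are in the scene too. Leave any orange or turquoise look-alike of the bin_nuts alone.

How it is judged:
By the outcome, as a careful person would: the job done as asked, in the order asked, and still so for the second after the job is handed in, with the robot touching nothing.
It also fails if it takes over 58 s, if anything falls off the work surface, if the arm or the gripper's body presses on something with over 40 N, if the wrist force passes 120 N, or if a joint passes its speed limit or range.

## Working session

There is one attempt and no reset: what is moved stays moved. The work goes in short steps, Python scripts to look and compute and a tool call to move; the robot and the scene stay as the last step left them, time stands still between calls to the robot, and variables do not carry over. Pictures are saved under pics/ and viewed, and the job is handed in when it is done.

Besides the shell and the picture viewer there is one more tool, called after ">>>" as name(argument=value, ...) on one line, values as JSON. drive_tool: Moves the arm, as the interface text tells. Its arguments: {"type":"object","properties":{"rows":{"type":"array","items":{"type":"array","items":{"type":"array","items":{"type":"number"}}}},"jaw":{"type":"number"},"force":{"type":"number"}},"required":["rows"]}

```bash
mkdir -p pics
python3 - <<'E'
from cell import arm
import cv2,numpy as np
o=arm.get_obs();print({k:np.round(v,3) for k,v in o.items()})
for n in("side","top"):
    c=arm.get_calibration(n);print(n,c)
    cv2.imwrite(f"pics/{n}0.png",arm.grab_frame(n)[:,:,::-1])
E
```

```text
{'time': np.float64(0.0), 'q': array([-1.264,  0.327, -0.194,  1.052,  0.   ,  1.437]), 'dq': array([ 0.   ,  0.   , -0.   ,  0.   , -0.001, -0.   ]), 'tau': array([-0.0000e+00, -4.4340e+01,  2.6244e+01,  1.5000e-02, -0.0000e+00,
       -0.0000e+00]), 'position': array([ 0.234, -0.497,  0.253]), 'tool_rot': array([ 0.155, -0.155,  0.691, -0.689]), 'force': array([-0.53 ,  0.526, -0.159]), 'torque': array([ 0.035, -0.006, -0.028]), 'width': np.float64(0.085)}
side {'intrinsics': array([[517.3925885 ,   0.        , 325.40551228],
       [  0.        , 517.3925885 , 241.58933024],
       [  0.        ,   0.        ,   1.        ]]), 'R': array([[-0.9721839 , -0.23335881, -0.02005314],
       [-0.13087748,  0.61224847, -0.77975823],
       [ 0.19424095, -0.7554439 , -0.62575952]]), 't': array([0.46333944, 0.17944223, 1.15338917])}
top {'intrinsics': array([[535.14663915,   0.        , 320.19187417],
       [  0.        , 535.14663915, 236.0890492 ],
       [  0.        ,   0.        ,   1.        ]]), 'R': array([[-1.37821163e-02, -9.99905003e-01,  1.97004165e-04],
       [-9.97802380e-01,  1.37403640e-02, -6.48198494e-02],
       [ 6.48109848e-02, -1.08992593e-03, -9.97896963e-01]]), 't': array([-0.0565672 ,  0.46865632,  1.43789352])}
```

View pics/side0.png

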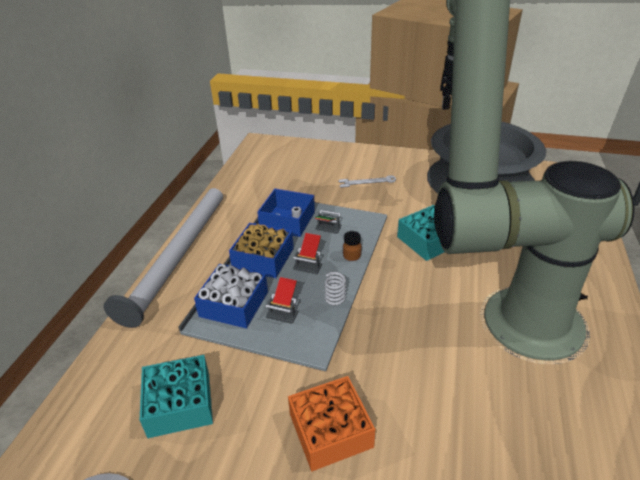

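View pics/top0.png

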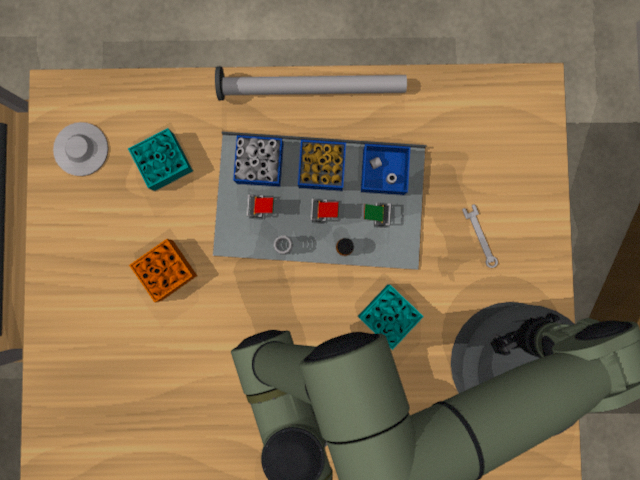

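Run:
```python
import cv2,numpy as np
a=cv2.imread("pics/top0.png")[120:280,205:435];cv2.imwrite("pics/topz.png",cv2.resize(a,None,fx=3.4,fy=3.4,interpolation=cv2.INTER_CUBIC))
a=cv2.imread("pics/side0.png")[180:370,180:400];cv2.imwrite("pics/sidez.png",cv2.resize(a,None,fx=3,fy=3,interpolation=cv2.INTER_CUBIC))
```

```text
(no output)
```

View pics/topz.png

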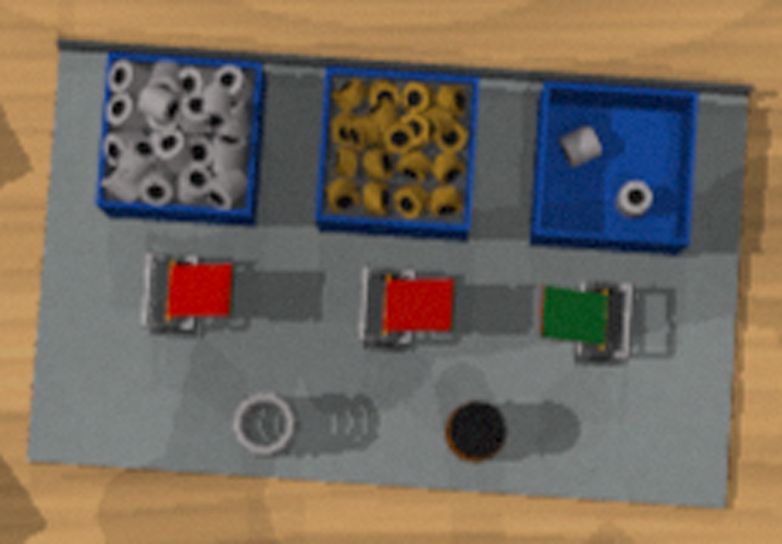

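View pics/sidez.png

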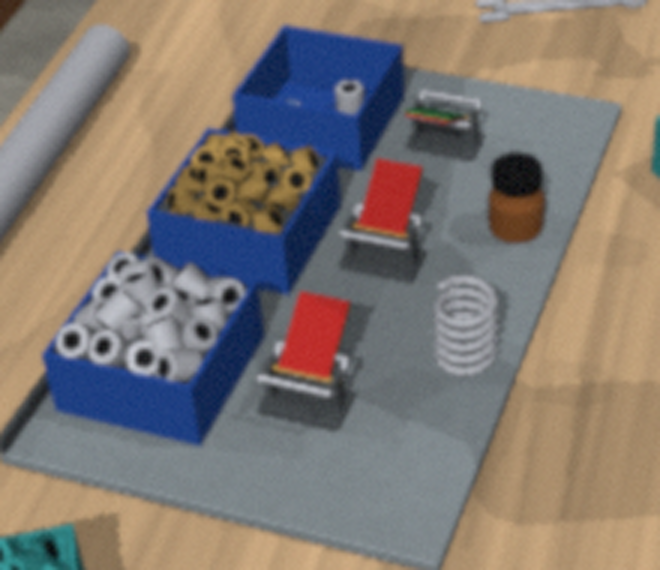

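```bash
cat > h.py <<'E'
import cv2,numpy as np
from cell import arm
def ray(n,uv,z):
    c=arm.get_calibration(n);K,R,t=c["intrinsics"],c["R"],c["t"]
    d=R.T@np.linalg.solve(K,[uv[0],uv[1],1.]);o=-R.T@t
    return o+d*(z-o[2])/d[2]
def blobs(im,lo,hi,amin=60):
    h=cv2.cvtColor(im,cv2.COLOR_BGR2HSV);m=cv2.inRange(h,lo,hi)
    n,l,s,c=cv2.connectedComponentsWithStats(m)
    return [(c[i],s[i],(l==i).astype(np.uint8)) for i in range(1,n) if s[i][4]>=amin],m
E
python3 - <<'E'
from h import *
for n in("top","side"):
    im=cv2.imread(f"pics/{n}0.png")
    for nm,lo,hi in(("red",(0,200,120),(4,255,255)),("green",(50,120,40),(75,255,255)),("blue",(105,150,50),(125,255,255))):
        b,_=blobs(im,lo,hi,20)
        for c,s,m in b:
            z=.065 if nm!="blue" else .072
            r=cv2.minAreaRect(cv2.findContours(m,0,1)[0][0])
            print(n,nm,np.round(c,1),s[4],np.round(ray(n,c,z)*1000,1), np.round(ray(n,r[0],z)*1000,1))
im=cv2.imread("pics/top0.png")
# board corners approx
for uv in((222.5,133),(425.5,146.5),(419,269),(213.5,255.5)):
    print(uv,np.round(ray("top",uv,.012)*1000,1))
E
```

```text
top red [263.6 205. ] 255 [548.7  85.   65. ] [548.6  85.1  65. ]
top red [327.9 209.3] 267 [535.  -84.2  65. ] [535.7 -84.5  65. ]
top green [373.7 212.3] 263 [ 525.4 -204.6   65. ] [ 525.5 -204.4   65. ]
top blue [263.1 165.1] 410 [653.5  84.6  72. ] [666.7  97.9  72. ]
top blue [320.9 167.9] 452 [643.7 -67.3  72. ] [653.2 -68.9  72. ]
top blue [385.5 168.5] 2030 [ 639.8 -237.1   72. ] [ 639.5 -236.6   72. ]
side red [309.8 244.4] 72 [535.3 -84.6  65. ] [533.9 -79.5  65. ]
side blue [262.5 255.8] 4191 [632.6 -10.5  72. ] [653.2  -9.9  72. ]
(222.5, 133) [756.4 202.2  12. ]
(425.5, 146.5) [ 711.  -356.1   12. ]
(419, 269) [ 375.  -329.6   12. ]
(213.5, 255.5) [419.2 227.3  12. ]
```

```bash
cat >> h.py <<'E'
from scipy.spatial.transform import Rotation as Rn
YAW=-.080
bx=np.array([np.cos(YAW),np.sin(YAW),0]);by=np.array([-np.sin(YAW),np.cos(YAW),0])
H={1:np.array([.5506,.1086,.047]),2:np.array([.5369,-.0606,.047]),3:np.array([.5235,-.2282,.047])}
def Rt():
    o=arm.get_obs();w,x,y,z=o["tool_rot"];return o["position"],Rn.from_quat([x,y,z,w])
def shift(p): # world target -> tool mm from now
    q,R=Rt();return np.round(R.inv().apply(np.asarray(p)-q)*1000,1)
E
python3 - <<'E'
from h import *
q,R=Rt();print(R.as_matrix().round(3))
for nm,M in(("x along by",(by,[0,0,-1],np.cross(by,[0,0,-1]))),("x along -by",(-by,[0,0,-1],np.cross(-by,[0,0,-1]))),("x along bx",(bx,[0,0,-1],np.cross(bx,[0,0,-1]))),("x -bx",(-bx,[0,0,-1],np.cross(-bx,[0,0,-1])))):
    T=Rn.from_matrix(np.array(M).T);print(nm,(R.inv()*T).as_rotvec().round(3))
for t in (1,2,3): print(t, [shift(H[t]+by*s+[0,0,.2-.047]) for s in (-.1,0,.1)])
E
```

```text
[[-0.904 -0.001  0.427]
 [-0.427  0.001 -0.904]
 [-0.    -1.    -0.002]]
x along by [1.000e-03 2.092e+00 2.000e-03]
x along -by [ 1.00e-03 -1.05e+00 -1.00e-03]
x along bx [ 0.000e+00 -2.621e+00 -2.000e-03]
x -bx [0.002 0.521 0.   ]
1 [array([-494.5,   53.2, -326. ]), array([-544.2,   53.3, -412.7]), array([-594. ,   53.5, -499.5])]
2 [array([-409.9,   52.9, -178.8]), array([-459.7,   53.1, -265.6]), array([-509.4,   53.2, -352.3])]
3 [array([-326.3,   52.7,  -32.9]), array([-376. ,   52.8, -119.7]), array([-425.8,   53. , -206.4])]
```

Run:
```python
from h import *
print(shift(H[1]-by*.078+[0,0,.2-.047]))
```

```text
[-505.4   53.2 -345.1]
```

>>> drive_tool(rows=[[[-25,0,-17,0,-0.05,0],[-55,0,-38,0,-0.12,0],[-90,0,-61,0,-0.19,0],[-125,0,-85,0,-0.26,0],[-160,0,-109,0,-0.33,0],[-195,0,-133,0,-0.4,0],[-230,5,-157,0,-0.47,0],[-265,10,-181,0,-0.55,0],[-300,15,-205,0,-0.62,0],[-335,20,-229,0,-0.69,0],[-370,25,-253,0,-0.76,0],[-405,30,-277,0,-0.83,0],[-440,35,-300,0,-0.9,0],[-470,42,-321,0,-0.97,0],[-492,48,-336,0,-1.03,0],[-505,53,-345,0,-1.05,0],[-505,53,-345,0,-1.05,0],[-505,53,-345,0,-1.05,0]]], jaw=1)

```text
time: 1.9
position: [0.5436, 0.0296, 0.1999]
tool_rot: [0.479, -0.48, 0.52, -0.52]
force: [-0.5, -0.9, -0.1]
width: -0.0001
```

Run:
```python
from h import *
q,R=Rt();print(q.round(4),R.as_matrix().round(3));o=arm.get_obs();print(o["time"],o["width"],o["force"].round(2))
print(shift(H[1]-by*.078+[0,0,.2-.047]))
for n in("side","wrist","top"):
    cv2.imwrite(f"pics/{n}1.png",arm.grab_frame(n)[:,:,::-1])
```

```text
[0.5436 0.0296 0.1999] [[-0.081 -0.001  0.997]
 [-0.997 -0.001 -0.081]
 [ 0.001 -1.    -0.001]]
1.9 -9.471828103941506e-05 [-0.52 -0.9  -0.1 ]
[-1.3 -0.1  0.6]
```

View pics/wrist1.png

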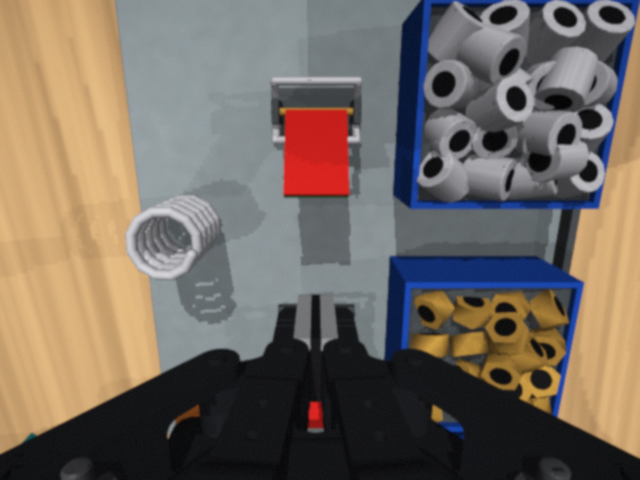

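View pics/side1.png

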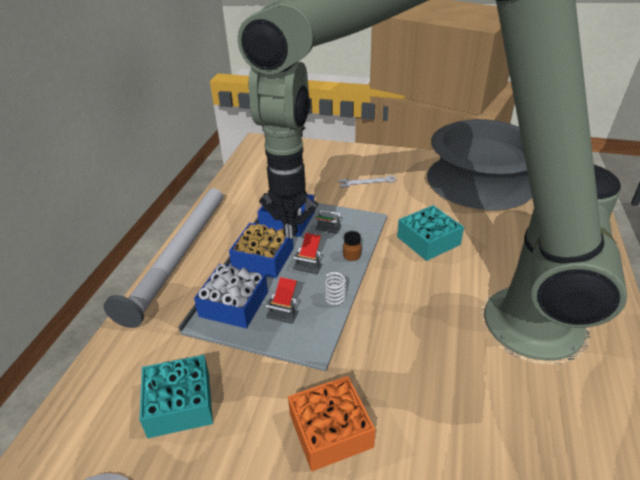

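Run:
```python
from h import *
for uv in((317,194),(284,194),(349,194),(316,110)):
    p=ray("wrist",uv,.081 if uv[1]>150 else .049);d=p-H[1];print(uv,p.round(4),"along by",(d@by).round(4),"bx",(d@bx).round(4))
q,_=Rt();print("tcp",((q-H[1])@by).round(4),((q-H[1])@bx).round(4))
```

```text
(317, 194) [0.5486 0.063  0.081 ] along by -0.0456 bx 0.0017
(284, 194) [0.5286 0.0647 0.081 ] along by -0.0455 bx -0.0184
(349, 194) [0.568  0.0614 0.081 ] along by -0.0456 bx 0.0211
(316, 110) [0.5522 0.113  0.049 ] along by 0.0046 bx 0.0013
tcp -0.08 -0.0003
```

>>> drive_tool(rows=[[[0,10,0,0,0,0],[0,25,0,0,0,0],[0,42,0,0,0,0],[0,59,0,0,0,0],[0,76,0,0,0,0],[0,92,0,0,0,0],[0,106,0,0,0,0],[0,117,0,0,0,0],[0,117,0,0,0,0]]])

```text
time: 2.95
position: [0.5428, 0.0297, 0.0816]
tool_rot: [0.479, -0.48, 0.521, -0.519]
force: [-0.2, 0.9, 0.9]
width: 0.0
```

>>> drive_tool(rows=[[[-5,0,0,0,0,0],[-10,0,0,0,0,0],[-14,0,0,0,0,0],[-18,0,0,0,0,0],[-22,-5,0,0,0,0],[-26,-9,0,0,0,0],[-30,-13,0,0,0,0],[-35,-17,0,0,0,0],[-40,-20,0,0,0,0],[-45,-23,0,0,0,0],[-50,-25,0,0,0,0],[-55,-26,0,0,0,0],[-60,-27,0,0,0,0],[-65,-28,0,0,0,0],[-70,-28,0,0,0,0],[-74,-28,0,0,0,0],[-78,-28,0,0,0,0],[-82,-28,0,0,0,0],[-84,-28,0,0,0,0],[-84,-28,0,0,0,0]]])

```text
time: 4.95
position: [0.5509, 0.114, 0.1113]
tool_rot: [-0.48, 0.48, -0.52, 0.52]
force: [-0.8, 0.3, 0.1]
width: 0.0002
```

Run:
```python
from h import *
o=arm.get_obs();print(o["time"],o["position"].round(4),o["force"].round(2))
for n in("side","wrist"):
    cv2.imwrite(f"pics/{n}2.png",arm.grab_frame(n)[:,:,::-1])
```

```text
4.95 [0.5509 0.114  0.1113] [-0.82  0.29  0.15]
```

View pics/wrist2.png

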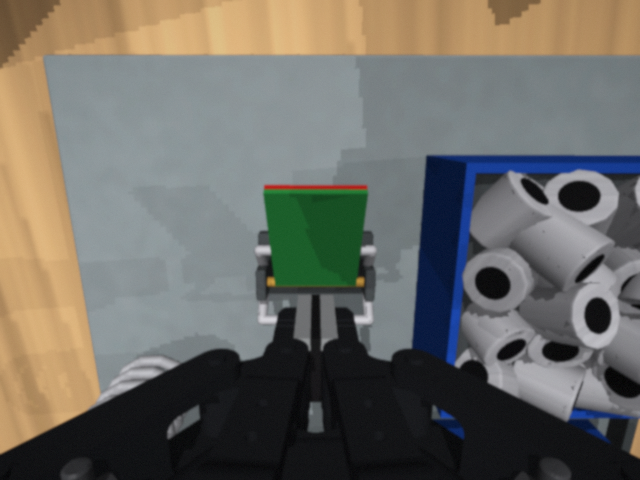

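View pics/side2.png

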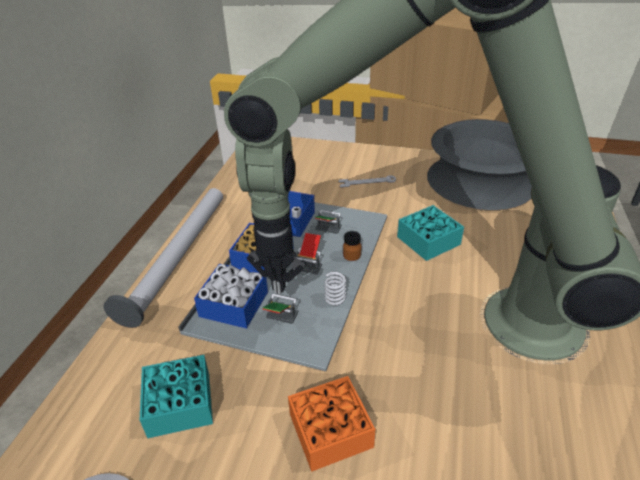

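The first tag now leans to +y with its green face up (wrist view, around pixel 315,235). Next I go to the gap between tags 2 and 3.

Run:
```python
from h import *
print(shift(H[2]-by*.083+[0,0,.2-.047]))
```

```text
[257.9 -88.7   0. ]
```

>>> drive_tool(rows=[[[0,-15,0,0,0,0],[0,-40,0,0,0,0],[0,-65,0,0,0,0],[15,-85,0,0,0,0],[40,-89,0,0,0,0],[70,-89,0,0,0,0],[100,-89,0,0,0,0],[130,-89,0,0,0,0],[160,-89,0,0,0,0],[190,-89,0,0,0,0],[220,-89,0,0,0,0],[245,-89,0,0,0,0],[258,-89,0,0,0,0],[258,-89,0,0,0,0],[258,-89,0,0,0,0]]])

```text
time: 6.55
position: [0.5302, -0.1428, 0.2002]
tool_rot: [0.48, -0.479, 0.52, -0.519]
force: [0.3, -0.2, -0.1]
width: 0.0003
```

Run:
```python
from h import *
q,_=Rt();cv2.imwrite("pics/wrist3.png",arm.grab_frame("wrist")[:,:,::-1])
print("tcp",q.round(4),((q-H[2])@by).round(4),((q-H[2])@bx).round(4),((q-H[3])@by).round(4))
```

```text
tcp [ 0.5302 -0.1428  0.2002] -0.0825 -0.0001 0.0856
```

View pics/wrist3.png

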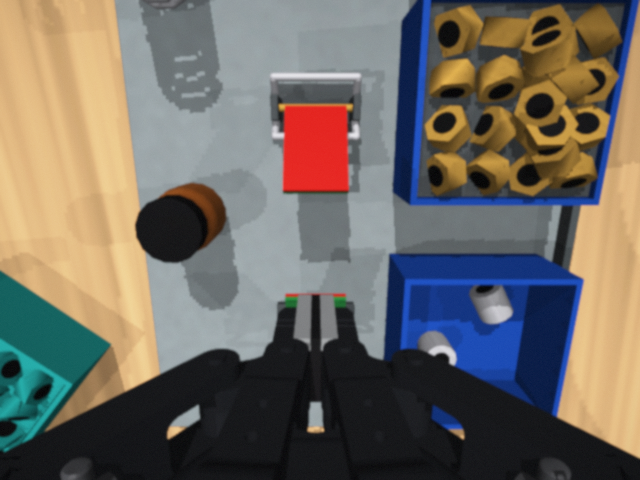

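Run:
```python
from h import *
q,_=Rt()
for uv,z in(((317,191),.081),((317,294),.079),((317,294),.178)):
    p=ray("wrist",uv,z);print(p.round(4),((p-q)@by).round(4),((p-H[3])@by).round(4))
```

```text
[ 0.5349 -0.1063  0.081 ] 0.0363 0.1224
[ 0.5296 -0.1742  0.079 ] -0.0318 0.0543
[ 0.5323 -0.1328  0.178 ] 0.0098 0.0958
```

>>> drive_tool(rows=[[[0,10,0,0,0,0],[0,25,0,0,0,0],[0,42,0,0,0,0],[0,59,0,0,0,0],[0,76,0,0,0,0],[0,92,0,0,0,0],[0,106,0,0,0,0],[0,117,0,0,0,0],[0,117,0,0,0,0]]])

```text
time: 7.5
position: [0.5291, -0.1421, 0.0814]
tool_rot: [0.479, -0.48, 0.52, -0.518]
force: [-1.0, 0.2, 0.7]
width: -0.0003
```

>>> drive_tool(rows=[[[-6,0,0,0,0,0],[-12,0,0,0,0,0],[-17,0,0,0,0,0],[-21,0,0,0,0,0],[-25,-5,0,0,0,0],[-29,-9,0,0,0,0],[-33,-13,0,0,0,0],[-38,-17,0,0,0,0],[-43,-20,0,0,0,0],[-48,-23,0,0,0,0],[-53,-25,0,0,0,0],[-58,-26,0,0,0,0],[-63,-27,0,0,0,0],[-68,-28,0,0,0,0],[-73,-28,0,0,0,0],[-77,-28,0,0,0,0],[-81,-28,0,0,0,0],[-85,-28,0,0,0,0],[-87,-28,0,0,0,0],[-87,-28,0,0,0,0]]])

```text
time: 9.5
position: [0.5372, -0.0564, 0.1113]
tool_rot: [0.48, -0.48, 0.52, -0.519]
force: [-0.1, 0.1, 0.4]
width: -0.0002
```

Run:
```python
from h import *
cv2.imwrite("pics/wrist4.png",arm.grab_frame("wrist")[:,:,::-1])
print(shift(H[3]+by*.085+[0,0,.2-.047]))
```

```text
[ 87.2 -88.7  -0. ]
```

View pics/wrist4.png

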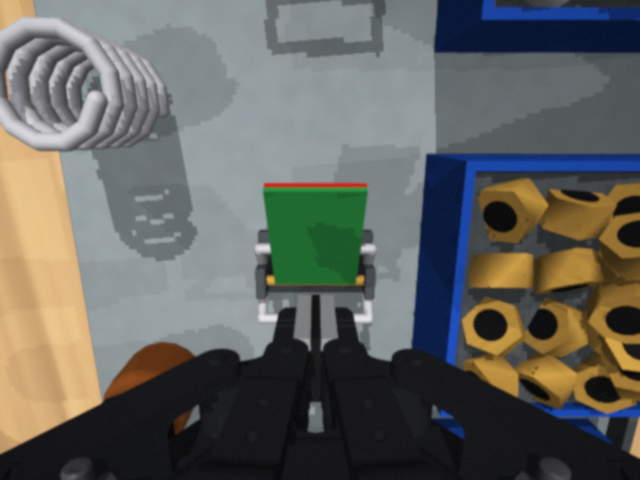

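Tag 2 now shows green too (wrist view, around 315,235). Lift, go back into the gap and push tag 3 toward -y.

>>> drive_tool(rows=[[[0,-15,0,0,0,0],[0,-40,0,0,0,0],[0,-65,0,0,0,0],[10,-82,0,0,0,0],[30,-88,0,0,0,0],[55,-88,0,0,0,0],[77,-88,0,0,0,0],[87,-88,0,0,0,0],[87,-80,0,0,0,0],[87,-65,0,0,0,0],[87,-48,0,0,0,0],[87,-30,0,0,0,0],[87,-12,0,0,0,0],[87,5,0,0,0,0],[87,18,0,0,0,0],[87,28,0,0,0,0],[87,28,0,0,0,0]]])

```text
time: 11.25
position: [0.5293, -0.1425, 0.0818]
tool_rot: [0.479, -0.48, 0.52, -0.519]
force: [-0.2, 0.2, 0.2]
width: -0.0002
```

>>> drive_tool(rows=[[[6,0,0,0,0,0],[11,0,0,0,0,0],[15,0,0,0,0,0],[19,0,0,0,0,0],[23,-5,0,0,0,0],[27,-9,0,0,0,0],[31,-13,0,0,0,0],[36,-17,0,0,0,0],[41,-20,0,0,0,0],[46,-23,0,0,0,0],[51,-25,0,0,0,0],[56,-26,0,0,0,0],[61,-27,0,0,0,0],[66,-28,0,0,0,0],[71,-28,0,0,0,0],[76,-28,0,0,0,0],[81,-28,0,0,0,0],[85,-28,0,0,0,0],[89,-28,0,0,0,0],[89,-28,0,0,0,0]]])

```text
time: 13.25
position: [0.5232, -0.2327, 0.1113]
tool_rot: [-0.479, 0.479, -0.52, 0.52]
force: [-1.4, -0.9, 0.0]
width: -0.0
```

>>> drive_tool(rows=[[[0,-15,0,0,0,0],[0,-40,0,0,0,0],[0,-70,0,0,0,0],[0,-100,0,0,0,0],[0,-130,0,0,0,0],[0,-150,0,0,0,0],[15,-150,0,0,0,0],[45,-150,0,0,0,0],[80,-150,0,0,0,0],[115,-150,0,0,0,0],[145,-150,0,0,0,0],[165,-150,0,0,0,0],[165,-150,0,0,0,0]]])

```text
time: 14.55
position: [0.5087, -0.3997, 0.2591]
tool_rot: [0.478, -0.479, 0.521, -0.52]
force: [0.3, -0.1, 0.3]
width: 0.0001
```

Run:
```python
from h import *
for n in("side","top"):
    cv2.imwrite(f"pics/{n}5.png",arm.grab_frame(n)[:,:,::-1])
print(arm.get_obs()["time"])
a=cv2.imread("pics/top5.png")[120:280,205:505];cv2.imwrite("pics/topz5.png",cv2.resize(a,None,fx=2.6,fy=2.6,interpolation=cv2.INTER_CUBIC))
for n in("top",):
    im=cv2.imread(f"pics/{n}5.png")
    for nm,lo,hi in(("red",(0,200,100),(4,255,255)),("green",(50,120,40),(75,255,255))):
        for c,s,m in blobs(im,lo,hi,40)[0]:
            p=ray(n,c,.065);print(nm,c.round(1),s[4],[((p-H[k])@by*1000).round(1) for k in H])
```

```text
14.65
red [392.3 213.6] 287 [np.float64(-363.1), np.float64(-193.4), np.float64(-25.2)]
green [244.8 203.6] 299 [np.float64(25.7), np.float64(195.4), np.float64(363.6)]
green [309.2 208. ] 285 [np.float64(-144.2), np.float64(25.5), np.float64(193.6)]
```

View pics/topz5.png

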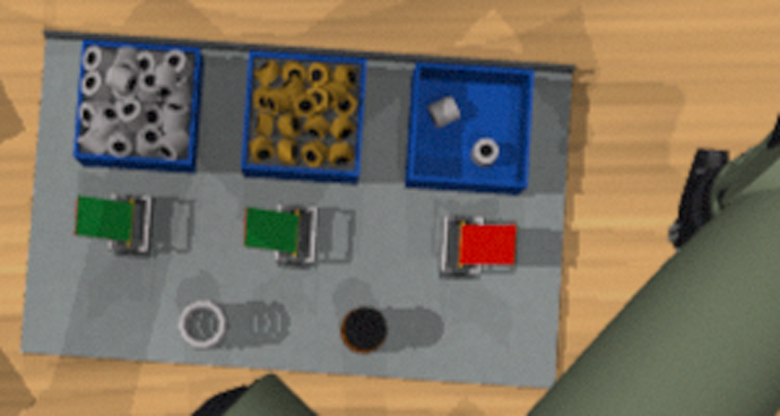

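View pics/side5.png

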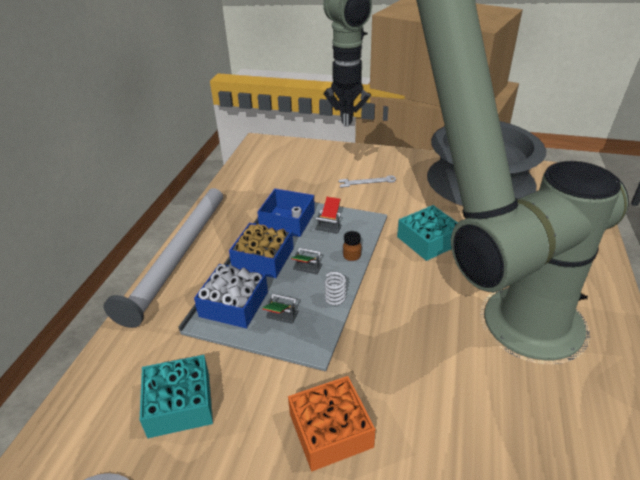

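The tags in front of both full bins show green at +25 mm from their hinges. The tag of the low bin shows red at −25 mm. All three sit at their stops, nothing else has moved, and the arm is clear, so I'm handing in.

Run:
```python
from cell import arm
print(arm.close_job())
```

```text
the job is handed in; nothing more can be done
None
```

All three tags are turned as asked, and I handed the job in at about 14.7 s. I pushed them over with the closed fingertips: the bushings and nuts tags to green, then the nearly empty bin's tag to red.

- **Tag positions:** In the last top picture, the tags of the two full bins show green, with face centres 25.7 and 25.5 mm to the +y side of their hinges. The nearly empty bin's tag shows red, 25.2 mm to the −y side. About 24 mm is expected for a tag resting at its stop.
- **Surroundings:** The bins, spring, jar and wrench look unmoved in the top and side pictures, though I did not measure their positions again. The arm was well clear of everything when I handed in.
- **Forces:** The readings at the end of each move stayed under about 2 N, but I did not see the peaks during the pushes.
- **Disagreement:** Before the first push, the wrist camera put the first tag's edge and hinge about 3 to 5 mm off the top-camera estimate. This had no effect on the push, and no check failed.

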